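# Clear the wash tray: nozzle into the parts box, tin opener out slantwise

## Robot

A 7-joint arm with a two-finger parallel gripper is mounted at the origin on a cart in front of the work surface, level with it; the furniture and walls round the work are solid. World frame = base frame: x ahead of the robot, y to its left, z up, the work surface at z = 0. Lengths are in m, angles in rad, forces in N, time in s.
With the tool pointing down it reaches from about 0.4 to 0.85 m from the base axis. Payload 10.4 kg.
Tool frame: the origin (TCP) lies between the finger pads; the fingertips stand ahead of it and the grasp point (between the pads) lies 5 mm behind it (manip.tip_extent is the z of the fingertips in the tool frame, in m); z points along the fingers, y is the line along which they close (so a half turn about z gives the same grasp; the last joint's range is limited). The gripper opens to 85 mm and grips with 20 to 120 N. Pads are 22 mm wide; open, the fingers measure 114 mm over their backs; the gripper's body (76 mm by 85 mm) begins 54 mm behind the grasp point. The pads swing forward as they close: fully open they stand 13 mm farther back than shut.
Start: joints at [-1.217, 0.332, -0.065, 1.46, 0.022, 1.35, -0.088], TCP at [0.23, 0.581, 0.245] pointing down, gripper open.
Joint ranges: [-2.6, 2.6], [-0.5, 2.12], [-1.47, 1.34], [0.16, 2.42], [-1.27, 4.41], [0.06, 2.06], [-2.6, 2.6]. Speed limits (rad/s): [2.22, 2.22, 2.79, 2.79, 3.14, 3.14, 3.14].

## Interface

Orientations are given as a unit quaternion [x, y, z, w].
In Python, from workcell import status, viewer, manip gives the robot as it stands.
- The arm moves only by the tool play_rows, never from a script. Its argument "plan" is one flat list of numbers, 7 for each row, row after row: the turn, a rotation vector about the tool's x, y, z in degrees, then the shift along the tool's x, y, z in m, then the opening, from 0 (shut) to 1 (fully open). In form: [ax, ay, az, dx, dy, dz, grip, ax, ay, az, dx, dy, dz, grip, ...]. A call has 1 to 20 rows; each row is the pose to reach, as a shift and turn from the pose commanded when the call began, along the tool's axes at that moment; what a row does not reach only later rows make up. A row lasts 1/8 s, in which the tool goes at most 62.5 mm and 10.7 degrees, less where a joint would pass 70% of its speed; a pose out of reach is approached as far as the arm can. A call with a gripper value outside its range is refused whole. The fingers move at their own pace and stop on an object; "squeeze" is the grip in N (left out, the last holds). Time passes only in rows, so rows that repeat a pose let the fingers close. It gives the time, the measured TCP pose, the force, the opening and the grip force at its end, in the units of the state.
- status.get_obs(): the state, without advancing time (a new reading comes with each control period).
- viewer.camera(name): name is "side" or "top"; returns the picture (384x512x3 uint8, red, green, blue); there is no depth.
- viewer.camera_model(name): a dict with "fx", "fy", "cx", "cy" (pixels), "R" (3x3) and "t" (3): a world point X has camera coordinates R X + t. Camera axes: x right, y down, z forward; pixel columns grow to the right and rows downward; lengths in m; the calibration is good to about 2 mm. A picture is of the moment at which its call begins. camera_model takes no time and is no camera call.
- manip.hand_in(): hands the job in; it is judged then, once.
The state is a dict: "clock": time; "joint_pos": joint angles; "joint_velocities": joint speeds; "tau": joint torques, N m; "position": TCP position; "ee_rot": TCP orientation; "ft_force": force on the tool from outside, world axes, zero at the start; "torque": the same for the moment, N m; "grip_width": opening from 0.0 (shut) to 1.0 (fully open); "grasp_force": force on a finger pad.
Only numpy, scipy, OpenCV 4.12 (cv2) and the standard library are available. Lean on these libraries where they do the work, as an engineer would, in place of code of your own. Each camera call takes 0.05 s, during which the arm holds its last target. There are 200 camera calls.

## Task

The things in the steel wash tray are clean. First pluck the pointed nozzle from its pocket in the white rack and put it away in the empty compartment of the open parts box; the flat-topped air cap stays in its pocket. Then take out the tin opener (a flat screwdriver, longer than the tray's opening): shift it towards the cover until its handle end comes out from under the lip, tilt the handle up through the opening, draw it out slantwise, and finish still holding it steady with the blade hanging lowest over the tray to drip, its tip at least 5 cm above the steel cover; do not push the other things on the bench about.

Things in the scene. Friction and masses are not known exactly. Their poses are not given: they have to be found in the camera images.
- wash_tray: Stainless wash tray, fixed, 146 x 276 x 50 mm, walls 3. Origin at bench level; its y axis runs along the tray to its left end. Inside x -70..70, y -140..130, floor at z 3. The top is open only from y -35 to 90: to the right of that a steel cover, to the left a turned-in lip, both 3 mm thick, top at z 50, underside z 47.
- pocket_rack (a point): Centre of the top face of the white plastic rack fixed on the tray's cover, 130 (tray x) x 40 (tray y) mm, standing 14 over the cover (top at z 64). Four round pockets in a row at x -48, -16, 16, 48, each 20 mm wide, 12 deep. Axes as the tray's.
- tin_opener: Tin opener: flat screwdriver lying in the tray, handle end under the lip, blade under the cover; 0.12 kg. Yellow round handle, 28 mm thick, from y 6 to 100 (slimmer at its ends), then a 7 mm steel shaft to y -100. Its y axis runs along it to the handle end, parallel to the tray's y within 0.06 rad. Origin on its underside, 14 mm below the axis. Centre of mass near y 46; hold it by the handle.
- blade_tip (a point): The tip of the tin opener's blade, on its axis (opener frame y -100, z 14 mm)
- handle_end (a point): The end of the tin opener's handle, on its axis (opener frame y 100, z 14 mm)
- nozzle: Brass spray nozzle, 34 mm tall, 40 g, upright in the pocket at tray x -16 or the one at x 48: round foot 16 mm wide up to z 14, knurled collar 19 mm wide from z 14 to 24 (2 to 12 mm above the rack: pinch it here), then a cone to a 7 mm point. Origin at the centre of its foot, z up.
- air_cap: Brass air cap in the other of those two pockets: foot 16 mm wide, knurled head 24 mm wide with a flat top, 23 mm tall in all. Origin at the centre of its foot. Stays where it is.
- parts_box: Blue parts box, fixed, 68 (x) x 116 (y) x 26 mm, walls 2, floor at z 2; origin at the centre of its underside. A divider 21 high at y -15: the part at +y (left) holds small nozzles, the part at -y, inside x -32..32, y -56..-16, is empty. Clear lid hinged at its +x rim, standing open to z 92, leaning back past the box.
- pour_tin_aside: Paint tin with pour lid, 84 x 76 x 113 mm, standing left of the tray. Leave alone.
- tape_roll: Masking tape roll, 104 mm wide, 30 high, lying right in front of the tray. Leave alone.
- marker: Marker pen, 137 mm long, lying near the front edge, left. Leave alone.

How it is judged:
On the way, in this order (a step that is already met when the one before it is completed fails the run):
1. the nozzle lies in the box's empty compartment, let go (x of nozzle in the frame of parts_box between -0.034 and 0.034 m and y of nozzle in the frame of parts_box between -0.058 and -0.014 m and z of nozzle in the frame of parts_box below 0.016 m and contact force between the fingers and nozzle below 0.1 N and linear speed of nozzle below 0.05 m/s), for 0.2 s.
2. the opener, held, leans out of the opening: handle end above the lip, blade tip still below the cover (height (world z) of handle_end above 0.065 m and height (world z) of blade_tip below 0.047 m and contact force between the fingers and tin_opener above 0.5 N), for 0.1 s.
At the end, for the whole second after the job is handed in: The opener is held still in the fingers, clear of the tray, handle end at least 10 degrees up (its y axis under 1.4 rad from vertical), blade tip over the tray (within 12 mm of its outline) and at z over 0.09 m; the nozzle lies let go in the box's empty compartment; the air cap is in its pocket (height (world z) of blade_tip above 0.09 m and angle between tin_opener's own y axis and vertical below 1.4 rad and x of blade_tip in the frame of wash_tray between -0.085 and 0.085 m and y of blade_tip in the frame of wash_tray between -0.155 and 0.145 m and contact force between the fingers and tin_opener above 0.5 N and contact force between tin_opener and wash_tray below 0.05 N and linear speed of tin_opener below 0.03 m/s and x of nozzle in the frame of parts_box between -0.034 and 0.034 m and y of nozzle in the frame of parts_box between -0.058 and -0.014 m and z of nozzle in the frame of parts_box below 0.016 m and contact force between the fingers and nozzle below 0.1 N and distance of air_cap from where it was at the start of the episode below 0.012 m); the arm keeps its last pose, push and grip.
It fails at once if the air cap is pulled out of its pocket (distance of air_cap from where it was at the start of the episode above 0.012 m).
It fails at once if the paint tin is pushed away (distance of pour_tin_aside from where it was at the start of the episode above 0.02 m).
It fails at once if the tape roll is pushed away (distance of tape_roll from where it was at the start of the episode above 0.02 m).
It fails at once if the marker pen is pushed away (distance of marker from where it was at the start of the episode above 0.02 m).
It also fails if it takes over 48 s, if anything falls off the work surface, if the arm or the gripper's body presses on something with over 40 N, if the wrist force passes 120 N, or if a joint passes its speed limit or range.

## Working session

There is one attempt and no reset: what is moved stays moved. The work goes in short steps, Python scripts to look and compute and a tool call to move; the robot and the scene stay as the last step left them, time stands still between calls to the robot, and variables do not carry over. Pictures are saved under pics/ and viewed, at most 10 in all, crops included, and the job is handed in when it is done.

Besides the shell and the picture viewer there is one more tool, called after "Emit:" as name(argument=value, ...), one argument or row to a line, values as JSON. play_rows: Moves the arm, as the interface text tells. Its arguments: {"type":"object","properties":{"plan":{"type":"array","items":{"type":"number"}},"squeeze":{"type":"number"}},"required":["plan"]}

```bash
mkdir -p pics; ls; python3 - <<'E'
from workcell import status, viewer, manip
import cv2,numpy as np
print(status.get_obs()); print(manip.tip_extent)
for n in("top","side"):
    im=viewer.camera(n); cv2.imwrite(f"pics/{n}0.png",im[...,::-1])
    m=viewer.camera_model(n); print(n,m)
E
```

```text
pics
{'clock': 0.0, 'joint_pos': array([-1.21661319,  0.33291042, -0.06470863,  1.46096731,  0.02159906,
        1.3498768 , -0.08849024]), 'joint_velocities': array([ 0.00093241,  0.00047423,  0.00090741, -0.00130465, -0.00035365,
        0.00095052,  0.00210381]), 'tau': array([ 5.58630218e-04, -6.25468254e+01,  4.95485903e-02, -3.91579807e+01,
        1.62644841e-02,  1.02538057e-02,  2.32587939e-05]), 'position': array([0.22982355, 0.58082321, 0.24447945]), 'ee_rot': array([ 1.87259837e-01,  9.82310143e-01, -7.25469961e-04, -1.05961642e-04]), 'ft_force': array([ 0.0100389 , -0.58332643, -0.42264493]), 'torque': array([ 0.02859597,  0.00129893, -0.00288649]), 'grasp_force': 0.0, 'grip_width': 1.0041532128072959}
0.014
top {'fx': 386.217937338746, 'fy': 386.217937338746, 'cx': 256.9728999052639, 'cy': 194.83919531745636, 'R': array([[ 0.01992134, -0.99979548,  0.00348303],
       [-0.99224921, -0.02019813, -0.12261131],
       [ 0.12265659, -0.00101346, -0.99244866]]), 't': array([0.03115324, 0.45899449, 1.04347846])}
side {'fx': 353.0438202352331, 'fy': 353.0438202352331, 'cx': 252.804230583348, 'cy': 192.0588028156027, 'R': array([[ 0.97872777, -0.20346021, -0.02637968],
       [-0.09641622, -0.34263818, -0.93450682],
       [ 0.18109627,  0.9171712 , -0.35496637]]), 't': array([-0.4269907 ,  0.12119215,  0.77659703])}
```

View pics/top0.png

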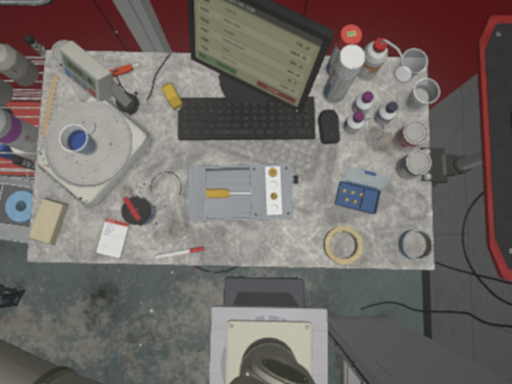

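View pics/side0.png

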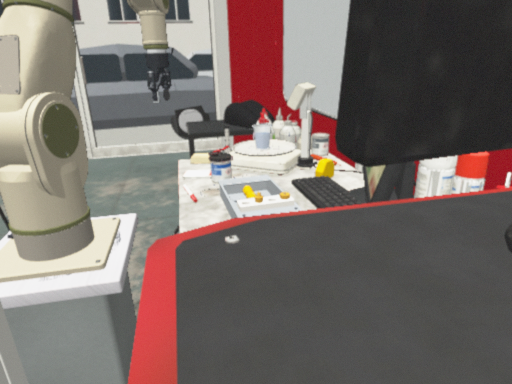

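The top view shows the tray around (240,192), its handle at (217,194), the rack at (273,190) and the box at (357,197). The side view shows the tray at (258,200). I'll enlarge both.

```bash
python3 - <<'E'
import cv2,numpy as np
a=cv2.imread("pics/top0.png")[155:255,180:400]; b=cv2.imread("pics/side0.png")[170:225,205:310]
a=cv2.resize(a,None,fx=3.6,fy=3.6,interpolation=cv2.INTER_CUBIC)
b=cv2.resize(b,None,fx=4,fy=4,interpolation=cv2.INTER_CUBIC)
c=np.zeros((a.shape[0]+b.shape[0],792,3),np.uint8); c[:a.shape[0],:a.shape[1]]=a; c[a.shape[0]:,:b.shape[1]]=b
cv2.imwrite("pics/crop0.png",c); print(c.shape)
E
```

```text
(580, 792, 3)
```

View pics/crop0.png

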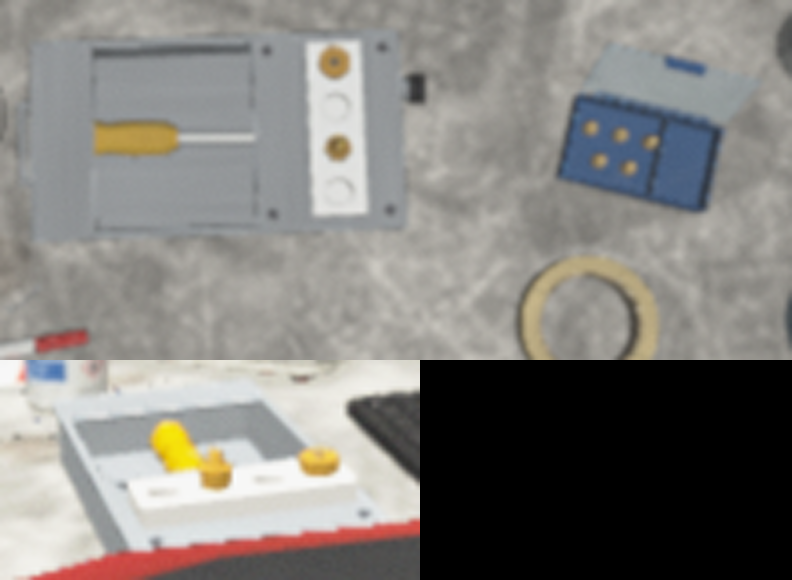

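The crop shows the rack at (337,128), with the pointed nozzle at (337,148). That is the tray x -16 pocket; the flat air cap at (335,62) is at x 48. The handle's front end is at (178,138) and its other end is hidden under the lip. The box rim corners are about (575,97), (720,128), (706,211) and (557,178), and the empty part is on the right.

```bash
cat > h.py <<'E'
import cv2,numpy as np
from workcell import status,viewer,manip
from scipy.spatial.transform import Rotation as Ro
def ray(n,uv,z):
    m=viewer.camera_model(n);uv=np.atleast_2d(uv).astype(float)
    d=np.c_[(uv[:,0]-m['cx'])/m['fx'],(uv[:,1]-m['cy'])/m['fy'],np.ones(len(uv))]@m['R']
    c=-m['R'].T@m['t']; return c+d*((z-c[2])/d[:,2])[:,None]
def blobs(im,lo,hi,roi):
    x0,y0,x1,y1=roi;m=cv2.inRange(cv2.cvtColor(im,cv2.COLOR_BGR2HSV),lo,hi)
    k=np.zeros_like(m);k[y0:y1,x0:x1]=m[y0:y1,x0:x1]
    return sorted(cv2.findContours(k,0,1)[0],key=cv2.contourArea)[::-1],k
def rect(p): # centre, sizes, angle of metric points (mm)
    return cv2.minAreaRect((p[:,:2]*1000).astype(np.float32))
def delta(pos,y): # tool-frame move to a tool-down pose with tool y along yaw y (rad)
    o=status.get_obs();R0=Ro.from_quat(o['ee_rot'])
    ty=np.array([np.cos(y),np.sin(y),0]);tz=np.array([0,0,-1.]);R1=Ro.from_matrix(np.c_[np.cross(ty,tz),ty,tz])
    print("rot",np.round((R0.inv()*R1).as_rotvec(True),1),"shift",np.round(R0.inv().apply(np.array(pos)-o['position']),4))
E
python3 - <<'E'
from h import *
im=cv2.imread("pics/top0.png");np.set_printoptions(precision=4,suppress=True)
cs,_=blobs(im,(0,0,185),(180,50,255),(255,155,300,225));print("rack",rect(ray("top",cs[0][:,0],.064)))
for n,z in((0,.07),(1,.07)):
    pass
cs,_=blobs(im,(8,90,60),(32,255,255),(255,155,300,225))
for c in cs[:3]: m=cv2.moments(c);print("brass",cv2.contourArea(c),ray("top",[c[:,0].mean(0)],.071))
cs,k=blobs(im,(8,90,60),(32,255,255),(200,180,235,205))
v,u=np.nonzero(k);P=ray("top",np.c_[u,v],.024);print("handle",rect(P),P.min(0),P.max(0))
q=np.array([[575,97],[720,128],[706,211],[557,178]])/3.6+[180,155]
B=ray("top",q-.36,.026);print("box",B,B.mean(0),np.linalg.norm(np.diff(B,axis=0),axis=1))
q=np.array([[34,40],[404,30],[404,230],[30,240],[93,45],[93,232],[256,45],[256,232]])/3.6+[180,155]
print("tray",ray("top",q-.36,.05))
E
```

```text
rack ((468.05816650390625, -2.720975875854492), (130.5701141357422, 41.03065872192383), 3.1694142818450928)
brass 35.5 [[0.5161 0.0004 0.071 ]]
brass 17.0 [[ 0.4521 -0.0036  0.071 ]]
handle ((461.701171875, 151.86032104492188), (22.475114822387695, 61.41473388671875), 1.1691969633102417) [0.4499 0.121  0.024 ] [0.4734 0.1827 0.024 ]
box [[ 0.5005 -0.1891  0.026 ]
 [ 0.4785 -0.3012  0.026 ]
 [ 0.4139 -0.2893  0.026 ]
 [ 0.4371 -0.1748  0.026 ]] [ 0.4575 -0.2386  0.026 ] [0.1143 0.0657 0.1168]
tray [[ 0.5321  0.2281  0.05  ]
 [ 0.5457 -0.0536  0.05  ]
 [ 0.3931 -0.055   0.05  ]
 [ 0.38    0.2248  0.05  ]
 [ 0.5292  0.1831  0.05  ]
 [ 0.3869  0.1779  0.05  ]
 [ 0.5317  0.059   0.05  ]
 [ 0.3894  0.0559  0.05  ]]
```

The rack measures 130.6 x 41, the nozzle lies exactly on its pocket, and the box and tray sizes agree. I'll go above the nozzle.

```bash
python3 -c "
from h import *
delta([.4521,-.0036,.17],.058)"
```

```text
rot [-0.1  0.  65.1] shift [-0.4217 -0.4616  0.0752]
```

Emit:
play_rows(
  plan=[0,0,65,-0.422,-0.462,0,0.5,0,0,65,-0.422,-0.462,0,0.5,0,0,65,-0.422,-0.462,0,0.5,0,0,65,-0.422,-0.462,0,0.5,0,0,65,-0.422,-0.462,0,0.5,0,0,65,-0.422,-0.462,0,0.5,0,0,65,-0.422,-0.462,0,0.5,0,0,65,-0.422,-0.462,0,0.5,0,0,65,-0.422,-0.462,0,0.5,0,0,65,-0.422,-0.462,0,0.5,0,0,65,-0.422,-0.462,0,0.5,0,0,65,-0.422,-0.462,0,0.5,0,0,65,-0.422,-0.462,0.04,0.5,0,0,65,-0.422,-0.462,0.075,0.5,0,0,65,-0.422,-0.462,0.075,0.5,0,0,65,-0.422,-0.462,0.075,0.5],
  squeeze=40,
)

```text
clock: 2.1
position: [0.4529, -0.0029, 0.1715]
ee_rot: [0.685, 0.728, 0.0, 0.0]
ft_force: [0.7, -0.3, 0.0]
grip_width: 0.501
grasp_force: 0.0
```

```bash
python3 -c "
from h import *
delta([.4521,-.0036,.080],.058);o=status.get_obs();print(o['joint_pos'],o['ft_force'])"
```

```text
rot [ 0.1 -0.   0.2] shift [-0.0007 -0.0009  0.0915]
[-0.67836197 -0.01708055  0.58699337  2.01868938  0.01015844  1.13608375
 -0.0348475 ] [ 0.73814094 -0.25291519  0.02616215]
```

Emit:
play_rows(
  plan=[0,0,0,-0.001,-0.001,0.05,0.5,0,0,0,-0.001,-0.001,0.08,0.5,0,0,0,-0.001,-0.001,0.0915,0.5,0,0,0,-0.001,-0.001,0.0915,0.5,0,0,0,-0.001,-0.001,0.0915,0.0,0,0,0,-0.001,-0.001,0.0915,0.0,0,0,0,-0.001,-0.001,0.0915,0.0,0,0,0,-0.001,-0.001,0.0915,0.0,0,0,0,-0.001,-0.001,0.0915,0.0],
)

```text
clock: 3.22
position: [0.4525, -0.0045, 0.08]
ee_rot: [0.686, 0.728, 0.001, 0.0]
ft_force: [-1.6, 0.4, 7.1]
grip_width: 0.197
grasp_force: 39.0
```

Emit:
play_rows(
  plan=[0,0,0,0,0,-0.015,0,0,0,0,0,0,-0.04,0,0,0,0,0,0,-0.08,0,0,0,0,0,0,-0.08,0,0,0,0,0,0,-0.08,0],
)

```text
clock: 3.85
position: [0.4513, -0.0047, 0.159]
ee_rot: [0.686, 0.728, 0.0, -0.0]
ft_force: [-0.1, -0.6, -0.4]
grip_width: 0.194
grasp_force: 39.3
```

```bash
python3 - <<'E'
from h import *
a=viewer.camera("side")[...,::-1];cv2.imwrite("pics/s1.png",a)
cv2.imwrite("pics/s1c.png",cv2.resize(a[130:225,205:325],None,fx=5,fy=5,interpolation=2))
E
```

```text
(no output)
```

View pics/s1c.png

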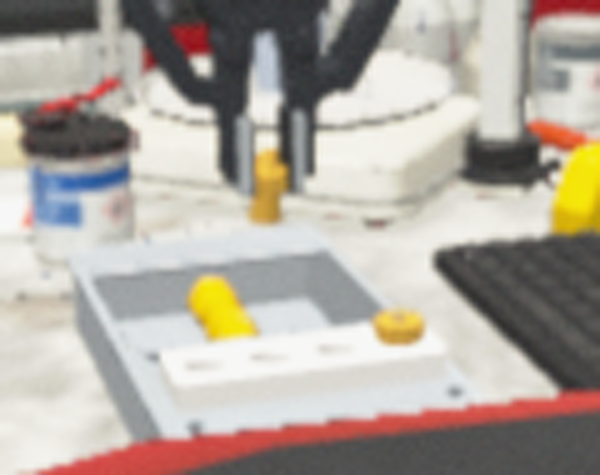

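The nozzle hangs in the fingers at (267,185) and its pocket is empty; the air cap is still seated at (398,327). Next is the box.

```bash
python3 -c "
from h import *
delta([.449,-.2735,.159],-.19)"
```

```text
rot [-0.  -0.  14.3] shift [-0.2682 -0.018  -0.0005]
```

Emit:
play_rows(
  plan=[0,0,14.3,-0.05,-0.004,0,0,0,0,14.3,-0.11,-0.008,0,0,0,0,14.3,-0.17,-0.012,0,0,0,0,14.3,-0.23,-0.016,0,0,0,0,14.3,-0.268,-0.018,0,0,0,0,14.3,-0.268,-0.018,0,0,0,0,14.3,-0.268,-0.018,0,0,0,0,14.3,-0.268,-0.018,0.04,0,0,0,14.3,-0.268,-0.018,0.06,0,0,0,14.3,-0.268,-0.018,0.06,0,0,0,14.3,-0.268,-0.018,0.06,0],
)

```text
clock: 5.28
position: [0.45, -0.2729, 0.0996]
ee_rot: [0.771, 0.637, 0.0, 0.0]
ft_force: [-0.4, -0.6, 0.0]
grip_width: 0.193
grasp_force: 39.3
```

```bash
python3 - <<'E'
from h import *
delta([.449,-.2735,.038],-.19)
a=viewer.camera("top")[...,::-1];cv2.imwrite("pics/t2.png",a)
cv2.imwrite("pics/t2c.png",cv2.resize(a[160:250,310:410],None,fx=6,fy=6,interpolation=2))
E
```

```text
rot [ 0.  -0.   0.1] shift [-0.0008 -0.0009  0.0615]
```

View pics/t2c.png

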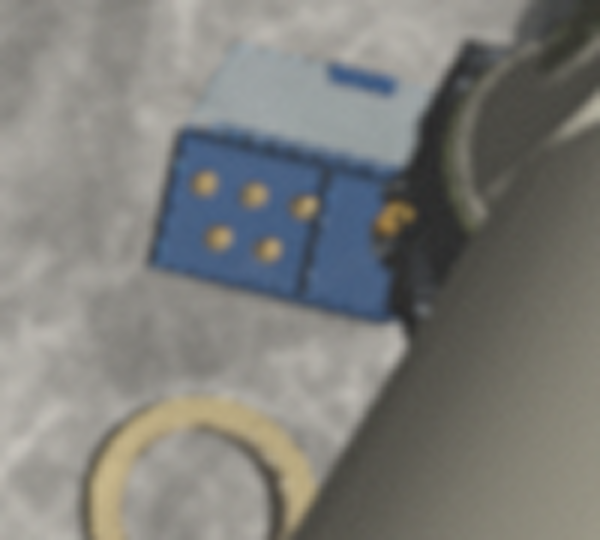

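The nozzle is over the compartment's outer part, at crop (398,217). I'll check it by a ray at its height.

```bash
python3 - <<'E'
from h import *
print(ray("top",[[310+398/6,160+217/6]],.09), ray("top",[[310+398/6,160+217/6]],.1))
q=np.array([[185,125],[325,170],[390,322],[300,297],[152,265]])/6+[310,160]
print(ray("top",q,.026))
E
```

```text
[[ 0.45349079 -0.27171228  0.09      ]] [[ 0.45222639 -0.26858593  0.1       ]]
[[ 0.50275373 -0.19318258  0.026     ]
 [ 0.48290871 -0.25815404  0.026     ]
 [ 0.41271351 -0.28715052  0.026     ]
 [ 0.42344074 -0.24576616  0.026     ]
 [ 0.43690139 -0.17747588  0.026     ]]
```

Emit:
play_rows(
  plan=[0,0,0,-0.001,-0.001,0.03,0,0,0,0,-0.001,-0.001,0.05,0,0,0,0,-0.001,-0.001,0.0615,0,0,0,0,-0.001,-0.001,0.0615,0,0,0,0,-0.001,-0.001,0.0615,0,0,0,0,-0.001,-0.001,0.0615,0.32,0,0,0,-0.001,-0.001,0.0615,0.32,0,0,0,-0.001,-0.001,0.0615,0.32,0,0,0,-0.001,-0.001,0.0615,0.32],
)

```text
clock: 6.45
position: [0.4483, -0.2741, 0.0373]
ee_rot: [0.771, 0.637, 0.0, 0.0]
ft_force: [-0.4, 0.5, 0.1]
grip_width: 0.323
grasp_force: 0.0
```

Emit:
play_rows(
  plan=[0,0,0,0,0,-0.02,0.32,0,0,0,0,0,-0.05,0.32,0,0,0,0,0,-0.1,0.32,0,0,0,0,0,-0.12,0.5,0,0,0,0.1,0,-0.12,0.7,0,0,0,0.16,0,-0.12,0.7,0,0,0,0.2,0,-0.12,0.7,0,0,0,0.2,0,-0.12,0.7],
)

```text
clock: 7.45
position: [0.4868, -0.0736, 0.1584]
ee_rot: [0.769, 0.639, 0.001, -0.0]
ft_force: [-0.1, -0.9, -0.1]
grip_width: 0.699
grasp_force: 0.0
```

```bash
python3 - <<'E'
from h import *
a=viewer.camera("top")[...,::-1];cv2.imwrite("pics/t3.png",a)
cv2.imwrite("pics/t3c.png",cv2.resize(a[150:250,310:410],None,fx=5,fy=5,interpolation=2))
delta([.4615,.155,.12],.035)
E
```

```text
rot [  0.1  -0.1 -12.6] shift [ 0.2207 -0.0671  0.0385]
```

View pics/t3c.png

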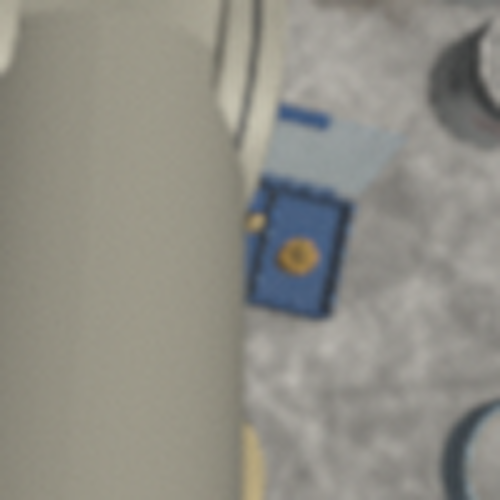

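The nozzle stands upright in the empty compartment at crop (298,256). Now the opener.

Emit:
play_rows(
  plan=[0,0,-12.6,0.05,-0.015,0,0.7,0,0,-12.6,0.11,-0.033,0,0.7,0,0,-12.6,0.17,-0.05,0,0.7,0,0,-12.6,0.22,-0.067,0,0.7,0,0,-12.6,0.2215,-0.067,0.02,0.7,0,0,-12.6,0.2215,-0.067,0.0385,0.7,0,0,-12.6,0.2215,-0.067,0.0385,0.7,0,0,-12.6,0.2215,-0.067,0.0385,0.7],
)

```text
clock: 8.5
position: [0.4629, 0.1515, 0.1198]
ee_rot: [0.697, 0.717, 0.0, 0.0]
ft_force: [0.2, 1.0, -0.4]
grip_width: 0.698
grasp_force: 0.0
```

```bash
python3 - <<'E'
from h import *
delta([.4615,.156,.022],.035)
im=cv2.imread("pics/top0.png")
# shaft/handle line from original picture: column-wise centroid
cs,k=blobs(im,(8,90,60),(32,255,255),(200,180,235,205));v,u=np.nonzero(k);P=ray("top",np.c_[u,v],.024)
print(np.polyfit(P[:,1],P[:,0],1), P[:,:2].mean(0))
E
```

```text
rot [ 0.1 -0.  -0.4] shift [ 0.0045 -0.0013  0.0978]
[-0.01980774  0.46465654] [0.46164688 0.15194362]
```

Emit:
play_rows(
  plan=[0,0,0,0.004,-0.001,0.04,0.7,0,0,0,0.004,-0.001,0.07,0.7,0,0,0,0.004,-0.001,0.09,0.7,0,0,0,0.004,-0.001,0.097,0.7,0,0,0,0.004,-0.001,0.097,0.7,0,0,0,0.004,-0.001,0.097,0,0,0,0,0.004,-0.001,0.097,0,0,0,0,0.004,-0.001,0.097,0,0,0,0,0.004,-0.001,0.097,0,0,0,0,0.004,-0.001,0.097,0],
  squeeze=60,
)

```text
clock: 9.75
position: [0.4616, 0.1567, 0.0229]
ee_rot: [0.697, 0.718, 0.001, 0.0]
ft_force: [-1.3, -0.8, 8.3]
grip_width: 0.305
grasp_force: 58.6
```

Emit:
play_rows(
  plan=[0,0,0,-0.003,0,-0.002,0,0,0,0,-0.012,0,-0.002,0,0,0,0,-0.022,0,-0.002,0,0,0,0,-0.032,0,-0.002,0,0,0,0,-0.04,0,-0.002,0,0,0,0,-0.045,0,-0.002,0,0,0,0,-0.045,0,-0.002,0,0,0,0,-0.045,0,-0.002,0],
)

```text
clock: 10.75
position: [0.4623, 0.1118, 0.0238]
ee_rot: [0.696, 0.718, 0.0, -0.0]
ft_force: [-0.1, 0.1, -1.6]
grip_width: 0.308
grasp_force: 59.1
```

```bash
python3 - <<'E'
from h import *
cv2.imwrite("pics/a4.png",np.vstack([cv2.resize(viewer.camera("top")[155:240,180:300,::-1],(600,300),interpolation=2),cv2.resize(viewer.camera("side")[140:225,205:325,::-1],(600,300),interpolation=2)]))
E
```

```text
(no output)
```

View pics/a4.png

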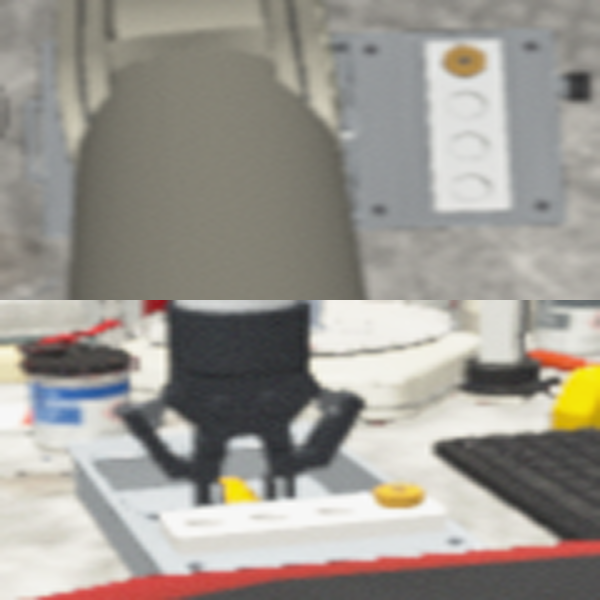

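The handle is gripped in the opening, at (240,490) in the lower half. The rack and air cap are undisturbed. Next, tilt about the tip.

Emit:
play_rows(
  plan=[0,2.5,0,-0.0005,0,-0.005,0,0,5,0,-0.001,0,-0.0105,0,0,7.5,0,-0.002,0,-0.015,0,0,10,0,-0.003,0,-0.02,0,0,12.5,0,-0.005,0,-0.025,0,0,15,0,-0.0065,0,-0.03,0,0,17,0,-0.007,0,-0.035,0,0,19,0,-0.007,0,-0.039,0,0,19,0,-0.007,0,-0.039,0,0,19,0,-0.007,0,-0.039,0,0,19,0,-0.007,0,-0.039,0],
)

```text
clock: 12.22
position: [0.4624, 0.1048, 0.0627]
ee_rot: [0.687, 0.708, 0.115, -0.118]
ft_force: [0.5, 0.4, -0.9]
grip_width: 0.307
grasp_force: 59.1
```

```bash
python3 - <<'E'
from h import *
cv2.imwrite("pics/a5.png",np.vstack([cv2.resize(viewer.camera("top")[155:240,180:300,::-1],(600,300),interpolation=2),cv2.resize(viewer.camera("side")[140:225,205:325,::-1],(600,300),interpolation=2)]))
E
```

```text
(no output)
```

View pics/a5.png

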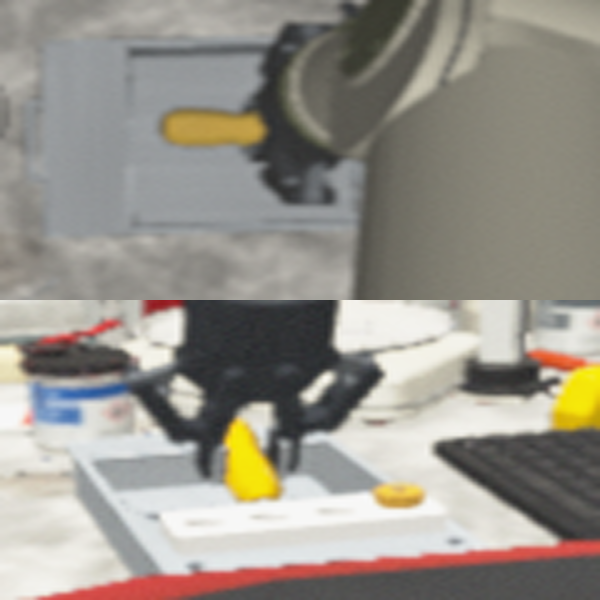

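The handle end sits at (163,128), about 0.162 in world y, above the lip and as expected, so there was no slip. Now draw it out along its own axis.

Emit:
play_rows(
  plan=[0,0,0,0.01,0,0,0,0,0,0,0.025,0,0,0,0,0,0,0.04,0,0,0,0,0,0,0.055,0,0,0,0,0,0,0.07,0,0,0,0,0,0,0.085,0,0,0,0,0,0,0.1,0,0,0,0,0,0,0.108,0,0,0,0,0,0,0.108,0,0,0,0,0,0,0.115,0,-0.02,0,0,0,0,0.123,0,-0.045,0,0,0,0,0.133,0,-0.075,0,0,0,0,0.133,0,-0.075,0,0,0,0,0.133,0,-0.075,0,0,0,0,0.133,0,-0.075,0,0,0,0,0.133,0,-0.075,0],
)

```text
clock: 14.32
position: [0.4591, 0.2055, 0.1762]
ee_rot: [0.687, 0.708, 0.114, -0.119]
ft_force: [-0.4, 0.2, -0.9]
grip_width: 0.307
grasp_force: 59.2
```

```bash
python3 - <<'E'
from h import *
cv2.imwrite("pics/a6.png",np.vstack([cv2.resize(viewer.camera("top")[150:235,180:400,::-1],(780,300),interpolation=2),cv2.resize(viewer.camera("side")[110:225,160:350,::-1],(780,300),interpolation=2)]))
E
```

```text
(no output)
```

View pics/a6.png

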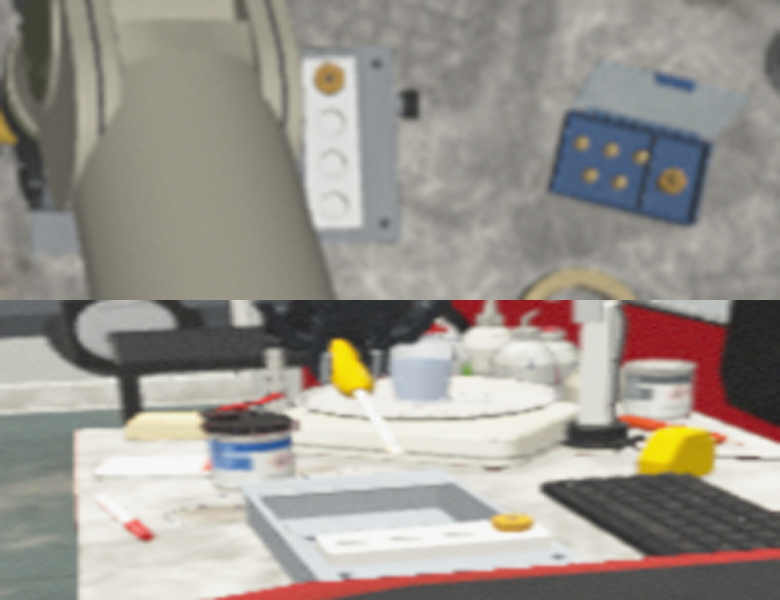

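The opener hangs free with its blade lowest at (398,452); the nozzle is in the box and the air cap is in place. I'll check the tip against its expected position, then hand in.

```bash
python3 - <<'E'
from h import *
p=ray("side",[[256.9,168.3]],.123)[0];print(p)
if abs(p[1]-.073)<.03 and .40<p[0]<.52: print(manip.hand_in())
E
```

```text
[0.46222398 0.05923348 0.123     ]
the job is handed in; nothing more can be done
None
```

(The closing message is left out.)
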